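Clamp a tin in the one-handed work board

ROBOT

A 6-joint arm with a two-finger parallel gripper is mounted at the origin on a cart in front of the work surface, level with it; the furniture and walls round the work are solid. World frame = base frame: x ahead of the robot, y to its left, z up, the work surface at z = 0. Lengths are in mm, angles in rad, forces in N, time in s.
With the tool pointing down it reaches from about 350 to 775 mm from the base axis. Payload 7.3 kg.
Tool frame: the origin (TCP) lies on the mounting face of the last link; the fingertips stand 178 mm ahead of it and the grasp point (between the pads) lies 159 mm ahead of it; z points along the fingers, y is the line along which they close (so a half turn about z gives the same grasp; the last joint's range is limited). The gripper opens to 92 mm and grips with 3 to 60 N. Pads are 19 mm wide; open, the fingers measure 130 mm over their backs; the gripper's body (75 mm by 190 mm) begins 47 mm behind the grasp point.
Start: joints at [-0.146, 0.342, 1.524, -0, 1.275, -0.146], TCP at [525.003, 0.022, 404.741] pointing down, gripper open.
Joint ranges: [-2.53, 2.53], [-0.77, 2.02], [0.04, 2.7], [-1, 4.14], [0.28, 2.66], [-3.11, 3.11]. Speed limits (rad/s): [2.57, 2.57, 3.14, 3.14, 3.14, 3.14].

INTERFACE

Orientations are given as [roll, pitch, yaw] about the fixed x, y, z axes, in that order (R = Rz(yaw) Ry(pitch) Rx(roll)).
In Python, from plant import bot gives the robot as it stands.
- The arm moves only by the shell command python3 shift.py 'ROWS'. ROWS is 1 to 5 rows, one to a line, with the numbers parted by spaces; each row has 5 numbers: the finger opening in mm, then dx, dy, dz in mm, then a turn about the tool's z in rad; each row is the pose to reach, as a shift and turn from the pose commanded when the command began, along the tool's axes at that moment; what a row does not reach only later rows make up. A row lasts 1/8 s, in which the tool goes at most 62.5 mm and 0.188 rad, less where a joint would pass 70% of its speed; a pose out of reach is approached as far as the arm can. The fingers move at their own pace and stop on an object; the grip force is fixed at half the most. Time passes only in rows, so rows that do not move let the fingers close. It prints the time, the measured TCP pose, the force, the opening and the grip force at its end. Input that does not fit is refused with a message, and nothing moves.
- bot.get_obs(): the state, without advancing time (a new reading comes with each control period).
- bot.capture(name): name is "scene" or "side" or "wrist"; returns a dict with "color" (400x640x3 uint8, red, green, blue), "K" (3x3 intrinsics, pixels), "R" (3x3) and "t" (3): a world point X has camera coordinates R X + t. Camera axes: x right, y down, z forward; pixel columns grow to the right and rows downward; lengths in mm; the calibration is good to about 2 mm. A picture is of the moment at which its call begins. There is no depth.
- bot.close_job(): hands the job in; it is judged then, once.
The state is a dict: "time": time; "joint_positions": joint angles; "dq": joint speeds; "tau": joint torques, N m; "tool_pos": TCP position; "tcp_rot": TCP orientation; "contact_force": force on the tool from outside, world axes, zero at the start; "moment": the same for the moment, N m; "grip_width": finger opening in mm; "finger_force": force on a finger pad.
Only numpy, scipy, OpenCV 4.12 (cv2) and the standard library are available. Lean on these libraries where they do the work, as an engineer would, in place of code of your own. Each camera call takes 0.05 s, during which the arm holds its last target. There are 200 camera calls.

TASK

Clamp the tin in the wooden one-handed work board so that it can be opened there: with the fingertips push the tin along the board in between the two white V jaws, then push the sliding jaw up until the tin sits snug in both jaws. Then lock the jaw: stroke the wings of the loose wing nut round clockwise, seen from above, until the nut is fully tight. Touch and push only: grip, squeeze or lift nothing, do not force the nut, and leave the other things where they are.

Things in the scene. Friction and masses are not known exactly. Their poses are not given: they have to be found in the camera images.
- board: beech work board, fixed to the worktop by suction feet; own x from -120 mm (robot's side) to +95, own y from -175 to +175; origin at worktop level, top face at z = 24 mm. The clamp's line runs along its y at x = +30 mm: fixed V jaw near the +y end, sliding V jaw facing it, then (towards -y) the stud with the wing nut. A wooden rim 12 mm high stands at the front right corner.
- fixed_jaw (a point): apex (inmost line) of the fixed white V jaw, 23 mm above the board, at board x = 30, y = 150 mm; the V opens to -y. Both V jaws are alike: smooth nylon, 120 degrees inside, 74 mm across, standing from 5 to 41 mm above the board, their tips reaching 17 mm beyond the apex.
- jaw (a joint): sliding jaw, m along the board's +y: 0 = wide open, grows towards the fixed jaw; its apex is at board y = 3.4 mm + value. It starts at 0 to 12 mm and holds the tin snug between both jaws at about 59.5 mm (57 mm or more counts). It takes 2 to 4 N to slide and stays where it is left.
- jaw_back (a point): centre of the sliding jaw's flat back face (looking to the board's -y; 74 mm wide), 23 mm above the board: the face to push. Behind it lies its flat slotted steel tail, 35 mm wide, top 5 mm above the board, passing under the wing nut between two guide strips 4 mm high. From the back face to the stud's axis: 75 mm + the value of jaw.
- seat (a point): point on the board's top face where the tin's centre must finally stand, at board x = 30, y = 106.5 mm
- tin: short tomato tin, 75 mm diameter, 58 mm tall, about 0.25 kg, loose, standing on the board in front of the jaws (towards the robot); origin at the centre of its underside
- stud_foot (a point): point on the axis of the vertical stud (8 mm thick, fixed in the board) at the top face of the tail, 29 mm above the worktop; the stud rises 32 mm above this point
- wing_nut (a joint): turn of the wing nut about the vertical stud, rad, growing clockwise seen from above (tightening): 0 = loosest, 9.4 = fully tight, stop (9.0 or more counts). Starts at 0 to 3.1. It goes down 3 mm a turn, from 4.5 mm above the jaw's tail at 0; over the last 2 rad its spring washer bites on the tail. Turns with 0.03 to 0.04 N m.
- wing_tip (a point): outer end of one wing of the nut, 31.5 mm from the axis, 17.5 mm above the nut's underside; the other wing is on the far side of the axis. At wing_nut = 0 this wing points along the board's +x. Wings are upright plates 5.5 mm thick; their outer part (15 to 31 mm from the axis) stands 9 to 26 mm above the nut's underside.
- nut_ride: the steel wing nut with its captive serrated spring washer (25 mm wide); origin on the axis at the washer's underside. It stays where it is left; tight, its washer clamps the jaw's tail against about 20 N
- teaspoon: bystander: steel teaspoon 132 mm long, lying on the board's front right part
- bottle_opener: bystander: green-handled bottle opener, 174 mm long, lying on the worktop in front
- small_bowl: bystander: white bowl, 114 mm wide, 52 high, right of the board
- garlic: bystander: garlic bulb, 60 mm, right of the board
- lemon: bystander: lemon, 78 x 55 mm, left of the board
- salt_shaker: bystander: glass salt shaker, 44 mm wide, 90 high, left of the board
- spice_jar: bystander: spice jar with a screw cap, 42 mm wide, 96 high, left of the board

How it is judged:
By the outcome, as a careful person would: the job done as asked, in the order asked, and still so for the second after the job is handed in, with the robot touching nothing.
It also fails if it takes over 61 s, if anything falls off the work surface, if the arm or the gripper's body presses on something with over 40 N, if the wrist force passes 120 N, or if a joint passes its speed limit or range.

## Working session

There is one attempt and no reset: what is moved stays moved. The work goes in short steps, Python scripts to look and compute and a shell command to move; the robot and the scene stay as the last step left them, time stands still between calls to the robot, and variables do not carry over. Pictures are saved under pics/ and viewed, at most 10 in all, crops included, and the job is handed in when it is done.

```bash
ls; mkdir -p pics; python3 - <<'E'
from plant import bot
import cv2,json
for n in("scene","side"):
    c=bot.capture(n); cv2.imwrite(f"pics/{n}0.png",c["color"][:,:,::-1]); print(n,c["K"].tolist(),c["R"].round(4).tolist(),c["t"].round(1).tolist())
o=bot.get_obs();print(o)
E
```

```text
pics
plant.py
shift.py
scene [[428.8888414150785, 0.0, 319.2711568672293], [0.0, 428.8888414150785, 199.54050719458695], [0.0, 0.0, 1.0]] [[0.8456, -0.5335, 0.0178], [-0.3841, -0.6313, -0.6737], [0.3707, 0.5629, -0.7388]] [-428.9, 275.2, 1077.0]
side [[361.98688422244584, 0.0, 323.78849453389097], [0.0, 361.98688422244584, 200.2910823907202], [0.0, 0.0, 1.0]] [[0.9521, -0.3059, -0.0039], [-0.1907, -0.5836, -0.7893], [0.2392, 0.7522, -0.614]] [-474.3, 178.4, 1107.7]
{'time': 0.1, 'joint_positions': array([-1.46013299e-01,  3.42662606e-01,  1.52492356e+00,  4.40123682e-05,
        1.27541290e+00, -1.46012706e-01]), 'dq': array([-0.00079043, -0.00247393, -0.00389355, -0.00135558,  0.00049549,
        0.0005271 ]), 'tau': array([ 1.49919495e-03, -4.32001984e+01, -2.44694173e+01,  7.19219679e-02,
        5.25739230e-02, -9.79429342e-05]), 'tool_pos': array([5.24880086e+02, 3.88730444e-02, 4.04108608e+02]), 'tcp_rot': array([-3.14020733e+00, -2.46265132e-04,  1.57078272e+00]), 'contact_force': array([ 0.37519298,  0.48709376, -0.55486695]), 'moment': array([-0.00340823, -0.05827805, -0.00030137]), 'finger_force': 0.0, 'grip_width': 92.24538625999294}
```

View pics/scene0.png

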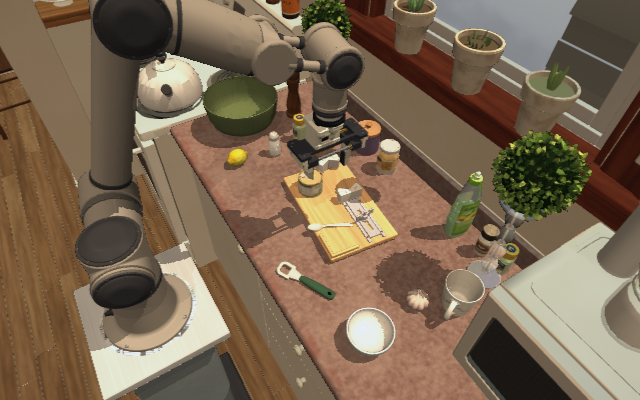

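View pics/side0.png

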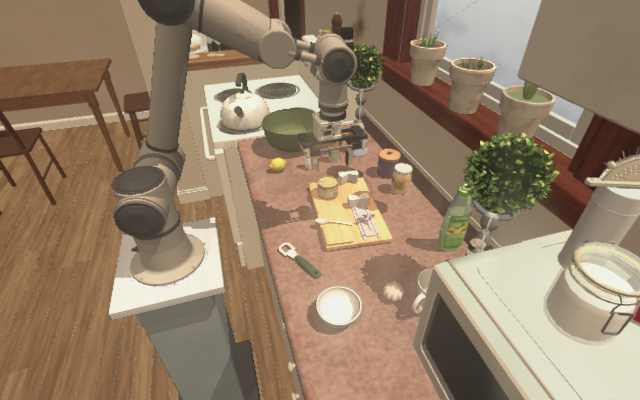

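The board lies at about (285-395, 160-258) in scene, with the tin at (311,185), the sliding jaw at (350,192) and the nut near (365,215). Next I'll take the wrist view and an enlarged scene crop.

```bash
cat > h.py <<'E'
import numpy as np, cv2
from plant import bot
def ray(c,u,v):
    d=c["R"].T@np.linalg.inv(c["K"])@np.array([u,v,1.]); o=-c["R"].T@c["t"]; return o,d
def onz(c,u,v,z):
    o,d=ray(c,u,v); return o+d*(z-o[2])/d[2]
def proj(c,X):
    p=c["K"]@(c["R"]@np.asarray(X,float)+c["t"]); return p[:2]/p[2]
def tri(c1,p1,c2,p2):
    A=[];b=[]
    for c,p in((c1,p1),(c2,p2)):
        o,d=ray(c,*p); d/=np.linalg.norm(d); P=np.eye(3)-np.outer(d,d); A.append(P);b.append(P@o)
    return np.linalg.lstsq(np.vstack(A),np.hstack(b),rcond=None)[0]
def save(n,im,box=None,s=1):
    if box: im=im[box[1]:box[3],box[0]:box[2]]
    cv2.imwrite(f"pics/{n}.png",cv2.resize(im,None,fx=s,fy=s,interpolation=cv2.INTER_CUBIC)[:,:,::-1])
E
python3 - <<'E'
from h import *
import pickle
cs={n:bot.capture(n) for n in("scene","side","wrist")}
pickle.dump(cs,open("c0.pkl","wb"))
save("w0",cs["wrist"]["color"]); save("s0z",cs["scene"]["color"],(270,145,410,265),5)
c=cs["wrist"];print(-c["R"].T@c["t"],c["R"].round(3).tolist(),c["K"][0,0])
E
```

```text
[524.53906113  70.65437006 385.19051458] [[1.0, 0.001, -0.001], [0.002, -0.964, 0.267], [-0.001, -0.267, -0.964]] 285.9704739217565
```

View pics/w0.png

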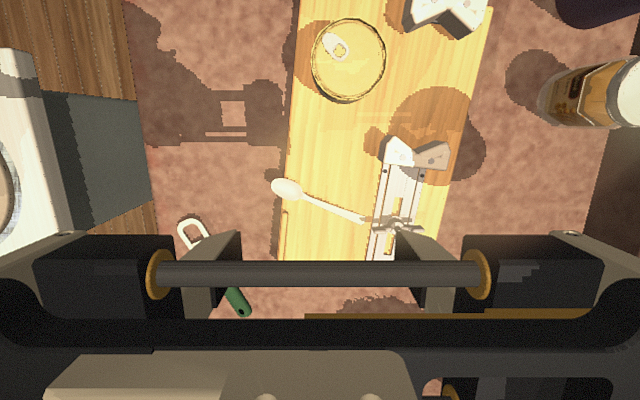

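View pics/s0z.png

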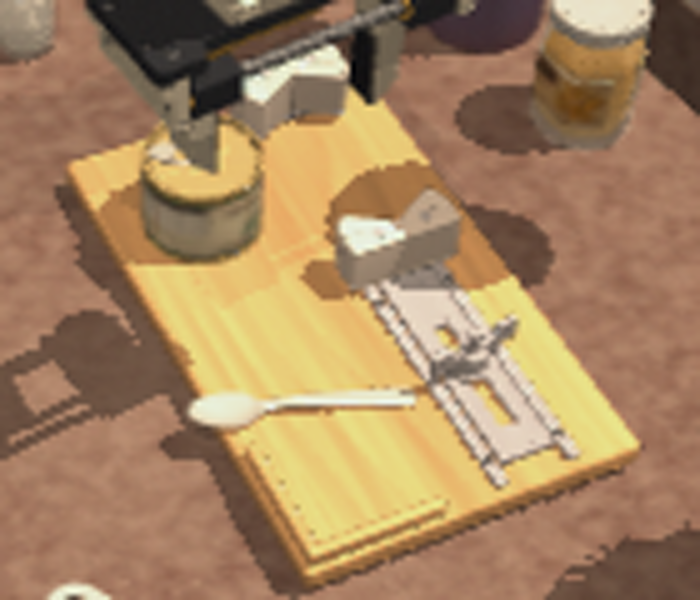

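Wrist view (image up = world +y): the tin lid is at (348,60), the sliding jaw at (415,152), the nut around (397,225) and the fixed jaw at (447,10). I'll compute the poses from the board edges and corners.

```bash
python3 - <<'E'
from h import *
import pickle
cs=pickle.load(open("c0.pkl","rb"));s=cs["scene"];w=cs["wrist"]
f=lambda u,v:(270+u/5-.4,145+v/5-.4)
P=[onz(s,*f(*p),24) for p in((68,165),(308,575-10),(637,445))]
for p in P: print(p.round(1))
for q in ((297,0),(279,260),(493,10),(447,185)): print("edge",q,onz(w,*q,24).round(1))
hsv=cv2.cvtColor(w["color"],cv2.COLOR_RGB2HSV)
# board left edge per row by max gradient in saturation/hue; red texture vs yellow
H=hsv[:,:,0].astype(int);S=hsv[:,:,1]
m=((H>=13)&(H<=30)&(S>70)).astype(np.uint8);m=cv2.medianBlur(m,5)
L=[];R=[]
for v in range(5,225,4):
    x=np.where(m[v,250:520])[0]
    if len(x): L.append(onz(w,250+x[0]-.5,v,24)[:2]);R.append(onz(w,250+x[-1]+.5,v,24)[:2])
for e in(L,R):
    e=np.array(e)
    l=cv2.fitLine(e.astype(np.float32),cv2.DIST_HUBER,0,.5,.01).ravel();n=np.array([-l[1],l[0]]);r=(e-l[2:])@n
    print("line",l,np.degrees(np.arctan2(l[1],l[0])),r.round(0).astype(int).tolist())
for q,z in(((397,225),58),((411,152),65),((447,10),65),((348,60),82)): print(q,onz(w,*q,z).round(1))
save("w0z",w["color"],(340,0,500,240),3) if 0 else save("w0z",w["color"],(270,0,500,250),2.4)
E
```

```text
[505.5 213.6  24. ]
[ 467.2 -123.3   24. ]
[ 672.5 -152.6   24. ]
edge (297, 0) [501.2 199.3  24. ]
edge (279, 260) [ 470.5 -114.8   24. ]
edge (493, 10) [717.7 189.9  24. ]
edge (447, 185) [691.   -7.9  24. ]
line [3.1307057e-01 9.4972986e-01 4.7276401e+02 8.8058601e+01] 71.75562 [5, 5, 4, 2, 1, 1, 0, 0, 0, -3, -3, -4, 40, -5, -6, -7, -8, -9, -10, -10, -11, -12, -13, -12, -7, 30, -10, 24, 19, 16, 11, 5, 15, 20, 19, 12, 10, 15, 14, 13, 11, 0, -6, 7, 6, 5, 1, -4, -3, -1, -2, -5, -5, -8, -9]
line [1.0731775e-01 9.9422479e-01 7.0763873e+02 9.4023979e+01] 83.83928 [91, 0, 0, 0, 0, 0, -1, 0, 0, -1, 0, -1, -2, -42, -40, -43, -24, -33, -36, 0, 1, 1, 0, 0, 1, 1, 1, 1, 0, 0, 0, 0, 0, 2, 2, 2, 2, -34, 2, 2, 2, 2, 1, 1, 1, -16, -28, -28, 1, -10, -21, -13, -33, -35, -21]
(397, 225) [620.6 -50.2  58. ]
(411, 152) [627.6  38.4  65. ]
(447, 10) [650.7 176.3  65. ]
(348, 60) [553.4 128.2  82. ]
```

View pics/w0z.png

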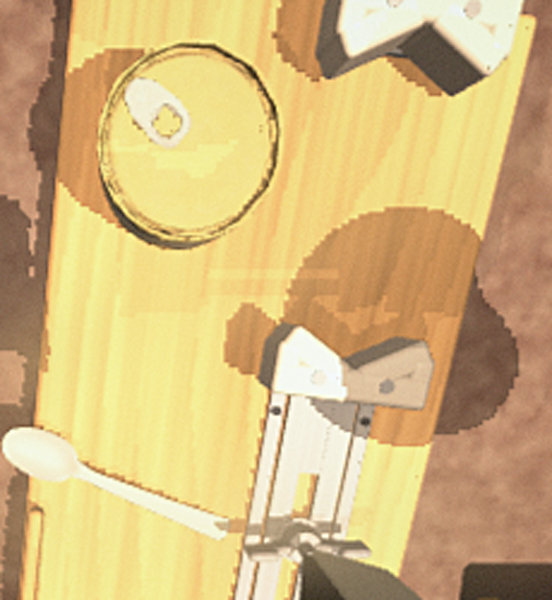

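The picture shows the nut wings roughly along board x (crop 248-365, 545), the V jaws and the tin lid at crop (190,143). The board is yawed about -6 to -7°. I'll shift for one clear view of the nut, jaw and board edges.

```bash
python3 shift.py '40 -50 40 0 0.113
40 -100 80 0 0.113
40 -110 90 0 0.113
40 -110 90 0 0.113'; python3 - <<'E'
from h import *
import pickle
c=bot.capture("wrist");pickle.dump(c,open("c1.pkl","wb"));save("w1",c["color"],(120,0,520,300),2)
s=pickle.load(open("c0.pkl","rb"))["scene"]
for q in((455,235),(388,172),(370,152)):print(onz(s,*q,0).round())
E
```

```text
time: 0.75
tool_pos: [615.4, -111.0, 403.7]
tcp_rot: [-3.14, -0.0, 1.456]
contact_force: [-0.3, 0.3, -0.3]
grip_width: 56.2
finger_force: 0.0
[ 829. -233.    0.]
[827.  78.  -0.]
[836. 190.   0.]
```

View pics/w1.png

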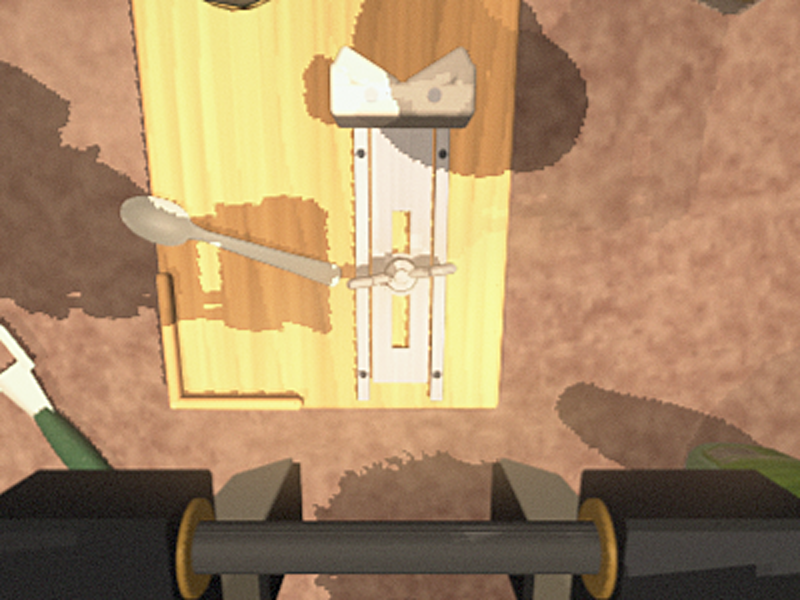

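Clear view: stud top at crop (401,271), jaw apex at (402,82), jaw back edge v≈120, board corner (498,407), and wing tips (350,284) and (455,267). The spoon handle ends at (338,275), low on the board.

```bash
python3 - <<'E'
from h import *
import pickle
from scipy.optimize import least_squares
c=pickle.load(open("c1.pkl","rb"));w=pickle.load(open("c0.pkl","rb"))["wrist"]
g=lambda u,v,z:onz(c,120+u/2-.25,v/2-.25,z)[:2]
stud=g(401,269,61);apex=g(402,82,65);cr=g(498,407,24);re1=g(516,30,24);re2=g(499,390,24);bl=g(345,116,65);br=g(474,116,65)
le1=g(136,20,24);le2=g(149,195,24)
fj=onz(w,270+428/2.4,22/2.4,65)[:2]
def b(p,q):
    a=q[2];d=p-q[:2];return np.array([d[0]*np.cos(a)+d[1]*np.sin(a),-d[0]*np.sin(a)+d[1]*np.cos(a)])
def res(q):
    return np.r_[b(stud,q)[0]-30,b(apex,q)[0]-30,b(re1,q)[0]-95,b(re2,q)[0]-95,b(cr,q)-[95,-175],b(le1,q)[0]+120,b(le2,q)[0]+120,b(fj,q)-[30,150]]
r=least_squares(res,[605,31,-.12],loss="huber");q=r.x
print("board",q.round(3),res(q).round(1))
tin=onz(w,348-0,60,82)[:2]
for n,p in dict(stud=stud,apex=apex,bl=bl,br=br,tin=tin,fj=fj).items():print(n,p.round(1),b(p,q).round(1))
t1,t2=g(350,285,52),g(455,267,52)
print("wing",np.arctan2(*(b(t2,q)-b(t1,q))[::-1]))
# tin lid ellipse fit
hi=w["color"]; 
a=q[2];R=np.array([[np.cos(a),-np.sin(a)],[np.sin(a),np.cos(a)]])
T=b(tin,q)
for n,p in dict(pre=(T[0]-62,T[1]),push_end=(30-43.9,T[1]),jaw0=(30,b(bl,q)[1]-22),seat=(30,106.5)).items():print(n,p,(R@p+q[:2]).round(1))
E
```

```text
board [ 6.04097e+02  3.27570e+01 -1.20000e-01] [ 0.2 -0.2 -2.  -0.1 -0.2  1.6  2.8  0.1  0.2 -1. ]
stud [624.  -54.4] [ 30.2 -84.1]
apex [634.6  36.7] [29.8  7.5]
bl [604.   24.5] [ 0.9 -8.2]
br [669.3  17.1] [66.6 -7.8]
tin [553.4 128.2] [-61.8  88.7]
fj [652.  177.1] [ 30.2 149. ]
wing 0.1731620535039334
pre (np.float64(-123.78327271569928), np.float64(88.713436068263)) [491.8 135.7]
push_end (-13.899999999999999, np.float64(88.713436068263)) [600.9 122.5]
jaw0 (30, np.float64(-30.20675882733495)) [630.3  -0.8]
seat (30, 106.5) [646.6 134.9]
```

```bash
python3 shift.py '30 46 -30 0 0.18
30 93 -60 0 0.36
30 139 -90 0 0.54
30 186 -121 0 0.72
30 232 -151 0 0.9'; python3 shift.py '30 0 0 0 0.18
30 0 0 0 0.36
30 0 0 40 0.54
30 0 0 80 0.678
30 0 0 80 0.678'
```

```text
time: 1.42
tool_pos: [489.1, 139.1, 405.2]
tcp_rot: [-3.142, -0.001, 0.556]
contact_force: [0.3, -0.2, 0.7]
grip_width: 30.0
finger_force: 0.0
time: 2.05
tool_pos: [489.7, 137.4, 322.9]
tcp_rot: [3.14, 0.006, -0.115]
contact_force: [0.2, -0.6, 0.4]
grip_width: 29.8
finger_force: 0.0
```

```bash
python3 shift.py '30 2 0 50 -0.005
30 2 0 100 -0.005
30 2 0 106 -0.005
30 2 0 106 -0.005'; python3 shift.py '30 12 0 0 0
30 24 0 0 0
30 36 0 0 0
30 48 0 0 0
30 60 0 0 0';  python3 shift.py '30 10 0 0 0
30 20 0 0 0
30 28 0 0 0
30 34 0 0 0
30 38 0 0 0'; python3 - <<'E'
from h import *
import pickle
c=bot.capture("wrist");pickle.dump(c,open("c2.pkl","wb"));save("w2",c["color"])
E
```

```text
time: 2.55
tool_pos: [494.3, 136.9, 220.7]
tcp_rot: [-3.141, -0.003, -0.111]
contact_force: [-0.0, -0.7, 0.7]
grip_width: 30.2
finger_force: 0.0
time: 3.18
tool_pos: [554.0, 129.7, 218.7]
tcp_rot: [3.142, 0.0, -0.112]
contact_force: [-3.5, 1.1, 3.2]
grip_width: 30.1
finger_force: 2.3
time: 3.8
tool_pos: [591.2, 125.5, 218.6]
tcp_rot: [3.142, 0.0, -0.112]
contact_force: [-3.2, 1.3, 2.4]
grip_width: 30.0
finger_force: 2.2
```

View pics/w2.png

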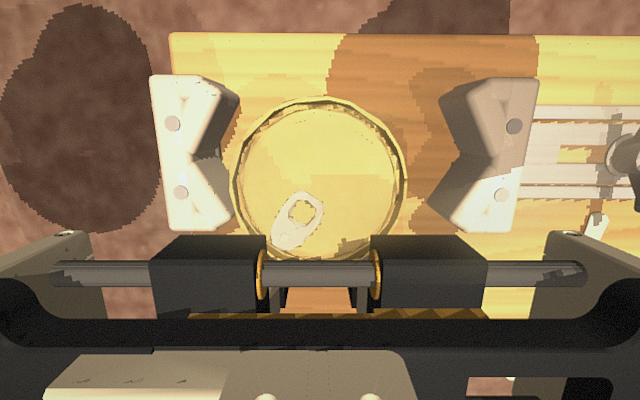

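The tin (lid centre ≈(320,180)) is between the jaws, about 10 mm short of the clamp line. I'll push it 10 mm more, then back off and rise.

```bash
python3 shift.py '30 4 0 0 0
30 8 0 0 0
30 10 0 0 0
30 10 0 0 0'; python3 shift.py '30 -15 0 0 0
30 -30 0 0 0
30 -30 0 -50 0
30 -30 0 -90 0
30 -30 0 -90 0'; python3 - <<'E'
from h import *
import pickle
c=bot.capture("wrist")
h=cv2.cvtColor(c["color"],cv2.COLOR_RGB2GRAY)
E=cv2.HoughCircles(cv2.medianBlur(h,3),cv2.HOUGH_GRADIENT,1.5,100,param1=120,param2=30,minRadius=45,maxRadius=95)
q=np.array([604.1,32.8]);a=-.12;R=np.array([[np.cos(a),-np.sin(a)],[np.sin(a),np.cos(a)]])
for e in E[0][:3]:
    p=onz(c,e[0],e[1],82)[:2];print(e,p,R.T@(p-q))
E
```

```text
time: 4.35
tool_pos: [601.2, 124.4, 218.7]
tcp_rot: [-3.142, -0.001, -0.112]
contact_force: [-0.9, -0.2, 0.2]
grip_width: 30.5
finger_force: 0.9
time: 4.97
tool_pos: [572.2, 127.9, 312.5]
tcp_rot: [-3.14, -0.009, -0.112]
contact_force: [-0.2, -0.2, 0.0]
grip_width: 29.7
finger_force: 0.0
[317.25 123.75  49.35] [643.84014538 119.43512579] [29.08307739 90.76948157]
[162.75 117.75  67.35] [660.132955   228.43868342] [ 32.209663   200.93960313]
[477.75 194.25  94.05] [578.745827     3.63358071] [-21.68026548 -31.99187696]
```

```bash
python3 shift.py '30 18 30 0 -0.18
30 36 61 0 -0.36
30 54 91 0 -0.54
30 72 122 0 -0.72
30 72 122 0 -0.9'; python3 shift.py '30 0 0 0 -0.18
30 0 0 0 -0.36
30 0 0 0 -0.54
30 0 0 0 -0.663
30 0 0 0 -0.663'
```

```text
time: 5.65
tool_pos: [629.6, -4.2, 306.7]
tcp_rot: [-3.141, 0.001, 0.79]
contact_force: [0.6, 0.7, 0.1]
grip_width: 29.9
finger_force: 0.0
time: 6.28
tool_pos: [628.8, -1.5, 307.2]
tcp_rot: [-3.14, 0.0, 1.449]
contact_force: [0.3, 0.0, -0.1]
grip_width: 29.8
finger_force: 0.0
```

```bash
python3 shift.py '30 0 1 50 0
30 0 1 88 0
30 0 1 88 0
30 8 1 88 0'; python3 shift.py '30 8 0 0 0
30 18 0 0 0
30 28 0 0 0
30 36 0 0 0
30 44 0 0 0';python3 shift.py '30 4 0 0 0
30 8 0 0 0
30 11 0 0 0
30 14 0 0 0
30 14 0 0 0'
```

```text
time: 6.78
tool_pos: [631.5, 6.1, 221.9]
tcp_rot: [3.14, 0.0, 1.449]
contact_force: [0.1, 0.2, -0.1]
grip_width: 29.8
finger_force: 0.0
time: 7.4
tool_pos: [636.2, 50.5, 220.9]
tcp_rot: [3.141, 0.0, 1.451]
contact_force: [0.2, -3.7, 2.5]
grip_width: 30.2
finger_force: 1.7
time: 8.02
tool_pos: [637.8, 64.3, 220.6]
tcp_rot: [3.142, -0.0, 1.451]
contact_force: [0.3, -3.1, 1.3]
grip_width: 30.3
finger_force: 1.2
```

```bash
python3 shift.py '30 1 0 0 0
30 2 0 0 0
30 3 0 0 0
30 3 0 0 0';python3 shift.py '30 1 0 0 0
30 2 0 0 0
30 2 0 0 0'
```

```text
time: 8.52
tool_pos: [638.1, 65.8, 220.6]
tcp_rot: [-3.141, 0.002, 1.451]
contact_force: [-1.2, -9.7, 3.1]
grip_width: 30.0
finger_force: 4.8
time: 8.9
tool_pos: [638.2, 66.3, 220.6]
tcp_rot: [-3.141, 0.005, 1.45]
contact_force: [-1.5, -16.9, 3.7]
grip_width: 29.8
finger_force: 8.3
```

Force has risen to 17 N. I'll check by picture whether the tin is snug.

```bash
python3 shift.py '30 -10 0 0 0
30 -15 0 0 0
30 -15 0 -60 0
30 -15 0 -120 0
30 -15 0 -120 0'; python3 - <<'E'
from h import *
import pickle
c=bot.capture("wrist");pickle.dump(c,open("c3.pkl","wb"));save("w3",c["color"])
E
```

```text
time: 9.52
tool_pos: [637.5, 54.6, 346.5]
tcp_rot: [3.131, -0.002, 1.451]
contact_force: [-0.5, 0.6, -0.7]
grip_width: 30.2
finger_force: 0.0
```

View pics/w3.png

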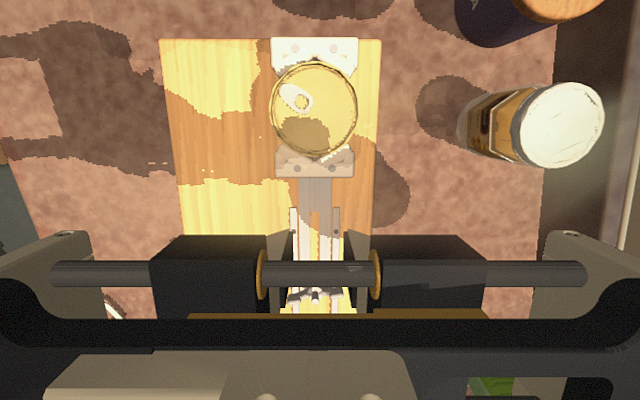

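The tin (lid centre ≈(314,109)) looks seated between both jaws. Quick numeric check.

```bash
python3 - <<'E'
from h import *
import pickle
c=pickle.load(open("c3.pkl","rb"))
q=np.array([604.1,32.8]);a=-.12;R=np.array([[np.cos(a),-np.sin(a)],[np.sin(a),np.cos(a)]])
b=lambda u,v,z:(R.T@(onz(c,u,v,z)[:2]-q)).round(1)
h=cv2.cvtColor(c["color"],cv2.COLOR_RGB2GRAY)
E=cv2.HoughCircles(cv2.medianBlur(h,3),cv2.HOUGH_GRADIENT,1.5,100,param1=120,param2=30,minRadius=35,maxRadius=55)
print(E[0][0],b(E[0][0][0],E[0][0][1],82),"corners",b(160,39,24),b(381,39,24),"stud",b(316,293,61))
print(h[150:190,325].tolist()); print(h[28:50,315].tolist())
for v in(168,177):print(b(325,v,65))
E
```

```text
[312.75 110.25  44.15] [ 28.9 105.7] corners [-116.   172.1] [ 93.9 173. ] stud [ 31.7 -78.3]
[140, 160, 148, 127, 139, 178, 224, 239, 247, 253, 215, 177, 181, 181, 182, 180, 176, 173, 208, 207, 209, 202, 206, 204, 207, 202, 183, 143, 159, 164, 163, 164, 166, 165, 173, 166, 167, 170, 166, 167]
[130, 124, 118, 122, 125, 133, 127, 124, 114, 225, 243, 245, 245, 243, 244, 245, 245, 246, 244, 245, 245, 244]
[40.  55.6]
[40.  47.1]
```

Snug: the tin is at ≈(29,107) and the jaw at ≈58.6. Now the nut (≈2.97 rad): go over the stud with the fingers 0.9 rad behind the wings.

```bash
python3 shift.py '44 -40 0 0 -0.18
44 -80 0 0 -0.36
44 -110 0 0 -0.54
44 -110 0 0 -0.72
44 -110 0 0 -0.9'; python3 shift.py '44 0 0 0 -0.15
44 0 0 40 -0.15
44 0 0 80 -0.15
44 0 0 80 -0.15'; python3 - <<'E'
from h import *
print(bot.get_obs()["joint_positions"].round(2)); c=bot.capture("wrist");print(proj(c,[624,-54.4,61]))
s=bot.capture("scene");save("s4",s["color"],(300,110,440,260),4)
E
```

```text
time: 10.2
tool_pos: [623.0, -55.4, 338.4]
tcp_rot: [-3.14, -0.004, 2.356]
contact_force: [0.0, 0.5, 0.7]
grip_width: 43.9
finger_force: 0.0
time: 10.7
tool_pos: [621.9, -54.6, 256.0]
tcp_rot: [-3.138, -0.009, 2.501]
contact_force: [-0.3, 0.4, -0.2]
grip_width: 43.7
finger_force: 0.0
[-0.21  0.66  1.41  0.    1.07 -1.14]
[322.62039993 238.838196  ]
```

View pics/s4.png

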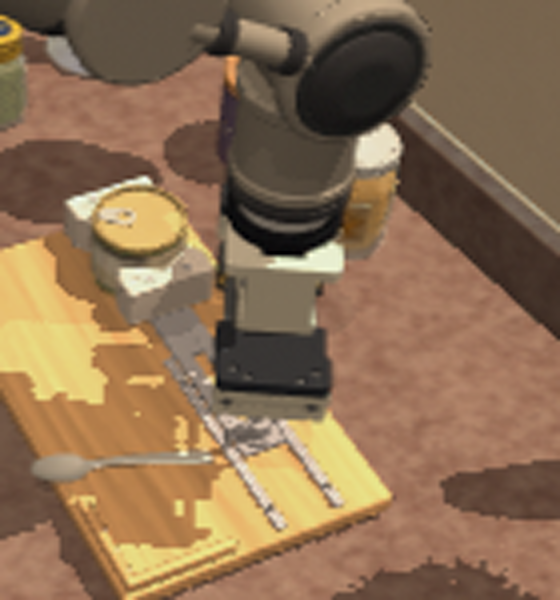

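The gripper is over the nut and the tin sits in both jaws. Descend and stroke.

```bash
python3 shift.py '44 -1 1 20 0
44 -1 1 36 0
44 -1 1 36 0
44 -1 1 36 0.15
44 -1 1 36 0.3'; python3 shift.py '44 0 0 0 0.14
44 0 0 0 0.28
44 0 0 0 0.42
44 0 0 0 0.56
44 0 0 0 0.7'; python3 -c "
from h import *
o=bot.get_obs();print(o['moment'],o['joint_positions'][5])"
```

```text
time: 11.42
tool_pos: [625.2, -55.1, 225.9]
tcp_rot: [3.14, 0.001, 2.196]
contact_force: [1.1, -1.9, -0.4]
grip_width: 43.9
finger_force: 0.6
time: 12.05
tool_pos: [625.2, -55.3, 226.0]
tcp_rot: [3.14, 0.001, 1.496]
contact_force: [-0.1, -1.4, -0.2]
grip_width: 44.1
finger_force: 0.5
[-0.28264752  0.00066801  0.05858845] -0.13524511211896528
```

```bash
python3 shift.py '44 0 0 2 0.17
44 0 0 4 0.34
44 0 0 5 0.51
44 0 0 5 0.68
44 0 0 5 0.85'; python3 shift.py '44 0 0 0 0.17
44 0 0 0 0.34
44 0 0 0 0.51
44 0 0 0 0.68
44 0 0 0 0.85'; python3 shift.py '44 0 0 0 0.17
44 0 0 0 0.34
44 0 0 0 0.51
44 0 0 0 0.68
44 0 0 0 0.85';python3 -c "
from h import *
o=bot.get_obs();print(o['moment'],o['joint_positions'][5])"
```

```text
time: 12.68
tool_pos: [625.0, -55.2, 220.9]
tcp_rot: [3.141, -0.001, 0.645]
contact_force: [-0.4, -0.4, 0.4]
grip_width: 44.5
finger_force: 0.5
time: 13.3
tool_pos: [625.3, -55.2, 221.0]
tcp_rot: [3.141, -0.002, -0.205]
contact_force: [0.6, -1.0, -1.5]
grip_width: 44.1
finger_force: 0.6
time: 13.92
tool_pos: [625.4, -55.3, 221.1]
tcp_rot: [-3.14, -0.002, -1.055]
contact_force: [0.9, -1.0, -0.9]
grip_width: 43.9
finger_force: 0.6
[-0.0505792  -0.04790313  0.00387808] 2.4157817886062967
```

```bash
python3 shift.py '44 0 0 0 0.17
44 0 0 0 0.34
44 0 0 0 0.51
44 0 0 0 0.51'; python3 shift.py '44 0 0 0 -0.15
44 0 0 -20 -0.25
44 0 0 -36 -0.25
44 0 0 -36 -0.4
44 0 0 -36 -0.58'; python3 shift.py '44 0 0 0 -0.18
44 0 0 0 -0.36
44 0 0 0 -0.54
44 0 0 0 -0.72
44 0 0 0 -0.9'; python3 shift.py '44 0 0 0 -0.18
44 0 0 0 -0.36
44 0 0 0 -0.54
44 0 0 0 -0.72
44 0 0 0 -0.9'; python3 shift.py '44 0 0 0 -0.18
44 0 0 0 -0.36
44 0 0 0 -0.54
44 0 0 0 -0.72
44 0 0 0 -0.9';python3 -c "
from h import *
o=bot.get_obs();print(o['moment'],o['joint_positions'][5])"
```

```text
time: 14.42
tool_pos: [625.2, -55.1, 220.9]
tcp_rot: [-3.14, -0.0, -1.558]
contact_force: [-0.5, 0.2, 0.8]
grip_width: 43.8
finger_force: 0.0
time: 15.05
tool_pos: [625.0, -55.0, 256.9]
tcp_rot: [-3.14, -0.001, -0.974]
contact_force: [-0.2, 0.5, -0.7]
grip_width: 44.2
finger_force: 0.0
time: 15.68
tool_pos: [625.0, -55.0, 256.6]
tcp_rot: [3.142, -0.001, -0.074]
contact_force: [-0.3, 1.1, -0.5]
grip_width: 43.8
finger_force: 0.0
time: 16.3
tool_pos: [625.0, -54.9, 256.6]
tcp_rot: [3.141, -0.001, 0.826]
contact_force: [-0.3, -0.4, -0.3]
grip_width: 44.0
finger_force: 0.0
time: 16.92
tool_pos: [625.0, -55.0, 256.6]
tcp_rot: [3.141, 0.0, 1.726]
contact_force: [0.5, 0.0, -0.0]
grip_width: 43.6
finger_force: 0.0
[-0.00357705  0.01534042  0.02196603] -0.36549918573477097
```

```bash
python3 shift.py '44 0 0 0 -0.12
44 0 0 18 -0.12
44 0 0 37 -0.12
44 0 0 37 -0.12'; python3 shift.py '44 0 0 0 0.13
44 0 0 0 0.26
44 0 0 0 0.39
44 0 0 0 0.52
44 0 0 0 0.65';python3 -c "
from h import *
o=bot.get_obs();print(o['moment'],o['joint_positions'][5])"
```

```text
time: 17.42
tool_pos: [624.1, -54.8, 216.5]
tcp_rot: [-3.138, -0.002, 1.838]
contact_force: [0.6, 0.0, 0.6]
grip_width: 43.9
finger_force: 0.0
time: 18.05
tool_pos: [625.0, -55.3, 219.2]
tcp_rot: [3.141, 0.0, 1.185]
contact_force: [-1.7, -1.7, 0.3]
grip_width: 44.0
finger_force: 0.5
[-0.2751433   0.12777684  0.04185491] 0.17620184145227938
```

```bash
python3 shift.py '44 0 0 0 0.15
44 0 0 0 0.3
44 0 0 0 0.45
44 0 0 0 0.6
44 0 0 0 0.75'; python3 shift.py '44 0 0 0 0.15
44 0 0 0 0.3
44 0 0 0 0.45
44 0 0 0 0.6
44 0 0 0 0.75';python3 -c "
from h import *
o=bot.get_obs();print(o['moment'],o['joint_positions'][5])"
```

```text
time: 18.68
tool_pos: [624.8, -55.1, 219.1]
tcp_rot: [3.141, 0.0, 0.434]
contact_force: [-1.0, -0.6, -0.1]
grip_width: 43.8
finger_force: 0.5
time: 19.3
tool_pos: [625.2, -55.2, 219.2]
tcp_rot: [3.141, -0.002, -0.316]
contact_force: [1.2, -1.0, -1.2]
grip_width: 44.5
finger_force: 0.7
[-0.05306478 -0.03112106  0.08167018] 1.6768581805231335
```

```bash
python3 shift.py '44 0 0 0 0.1
44 0 0 0 0.2
44 0 0 0 0.3
44 0 0 0 0.4';python3 -c "
from h import *
o=bot.get_obs();print(o['moment'],o['joint_positions'][5])"
```

```text
time: 19.8
tool_pos: [625.3, -55.2, 219.3]
tcp_rot: [-3.141, -0.002, -0.714]
contact_force: [0.9, -1.2, 0.0]
grip_width: 43.9
finger_force: 0.6
[-0.09731995 -0.04329269  0.00189421] 2.0751759200614863
```

```bash
for i in 1 2; do python3 shift.py '44 0 0 0 0.06
44 0 0 0 0.12' | grep -E 'rot|force'; python3 -c "
from h import *
o=bot.get_obs();print(o['moment'])"; done
```

```text
tcp_rot: [-3.141, -0.002, -0.833]
contact_force: [2.4, -0.5, -0.1]
finger_force: 0.6
[-0.11480939 -0.10372001 -0.01192465]
tcp_rot: [-3.14, -0.002, -0.953]
contact_force: [0.8, -0.5, -0.3]
finger_force: 0.6
[-0.07336448 -0.06650775  0.01870807]
```

```bash
python3 shift.py '44 0 0 0 0.04
44 0 0 0 0.08' | grep -E 'rot|force'; python3 shift.py '44 0 0 0 0.04
44 0 0 0 0.04' | grep -E 'rot|force'
```

```text
tcp_rot: [-3.14, -0.002, -1.032]
contact_force: [0.6, -1.1, 0.0]
finger_force: 0.6
tcp_rot: [-3.14, -0.002, -1.07]
contact_force: [0.7, -2.6, -0.9]
finger_force: 1.2
```

Finger force doubled at ≈9.33 rad, so the nut is at its stop. I'll back off, rise and look.

```bash
python3 shift.py '44 0 0 0 -0.15
44 0 0 0 -0.25
44 0 0 -50 -0.25
44 0 0 -110 -0.25
44 0 0 -160 -0.25'; python3 shift.py '44 -30 0 0 -0.18
44 -60 0 0 -0.36
44 -90 0 0 -0.54
44 -90 0 0 -0.54'; python3 - <<'E'
from h import *
import pickle
c=bot.capture("wrist");pickle.dump(c,open("c5.pkl","wb"));save("w5",c["color"]);print(proj(c,[624,-54.4,58]))
E
```

```text
time: 21.42
tool_pos: [624.7, -54.7, 381.4]
tcp_rot: [-3.14, -0.001, -0.819]
contact_force: [0.1, -0.3, 0.4]
grip_width: 44.2
finger_force: 0.0
time: 21.92
tool_pos: [562.3, 12.2, 379.3]
tcp_rot: [-3.141, 0.0, -0.277]
contact_force: [0.1, -1.0, 0.2]
grip_width: 43.7
finger_force: 0.0
[363.43970084 115.55473568]
```

View pics/w5.png

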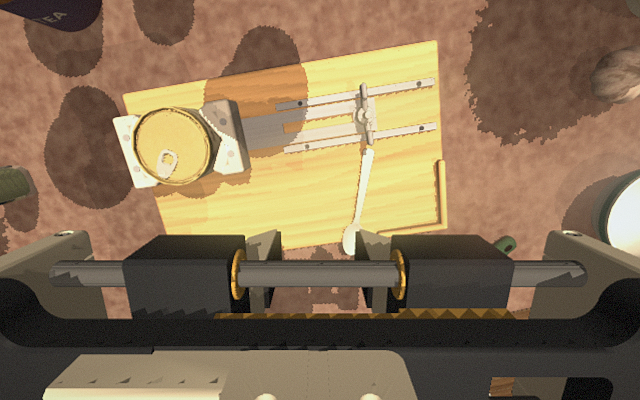

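The tin sits in both jaws at ≈(172,146), the spoon is unmoved and the wings run from (364,84) to (369,144). I'll compute their angle.

```bash
python3 - <<'E'
from h import *
import pickle
c=pickle.load(open("c5.pkl","rb"));a=-.12
A,B=onz(c,364,84,50)[:2],onz(c,369,144,50)[:2];d=A-B
# direction of the guide strip ends (z 28) as local board-y reference
g1,g2=onz(c,436,82,28)[:2],onz(c,278,106,28)[:2];e=g2-g1
w=np.arctan2(d[1],d[0]);print(np.linalg.norm(d),"board-angle",w-a,"vs strip",w-(np.arctan2(e[1],e[0])-np.pi/2),"value",3*np.pi-(w-a))
E
```

```text
60.18168288771047 board-angle -0.023883710832577898 vs strip -0.010807105201382283 value 9.448661671601958
```

Wings are aligned with board x, so the nut is at ≈9.4 rad, fully tight. Handing in.

```bash
python3 -c "
from plant import bot
print(bot.close_job())"
```

```text
the job is handed in; nothing more can be done
None
```

The tin is clamped snug in both V jaws (sliding jaw at about 58.6 mm), the wing nut is turned to its stop at about 9.4 rad, and the job was handed in at about 22 s; I measured both positions from the camera images, and no verdict came back.

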